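# Slide the tall rinse bottle into its bay and close the gate

### The job

Push the tall amber bottle low on its body so that it slides, upright and never lifted off the table, all the way into the low open-fronted metal bay until it stands against the bay's back wall. Then push the swing gate fully shut across the front of the bay, with the bottle still against the back, and take the hand away. Leave the other things on the table where they are.

Things in the scene. Friction and masses are not known exactly. Their poses are not given: they have to be found in the camera images.
- bottle: Tall narrow amber glass bottle, the only tall one. Round, 56 mm in diameter up to 128 mm high, then a shoulder and 24 mm neck, cap top at 200 mm; about 0.3 kg, closed, loose on the table. Origin: centre of its underside; z along the bottle, up. Pushed below about 30 mm it slides (1 to 3 N); pushed much higher it tips.
- bay: Aluminium bay fixed to the table: three walls 6 mm thick, 40 mm high, no floor. Axes: x from its open front inwards (about the world's -y, +-0.3 rad), y to the far side, z up. Origin: on the table, the bottle's place when it touches the back wall. Back wall's inner face at x = 28 mm; side walls' inner faces at y = +-45, from x = -45 back. Gate's hinge pin at x = -65, y = +55, 46 high.
- gate (a joint): Angle (rad) of the swing gate about its upright hinge pin at the bay's front corner farther from the robot. 0: shut (a stop), arm straight across the front along the bay's -y. Grows as it opens outwards: at pi/2 the arm points along the bay's -x, beyond that away from the robot; stop at 2.4. Light friction (0.06 N m) keeps it where left. Starts wide open, 1.75 to 2.2.
- gate_tip (a point): Free end of the gate's arm, 124 mm from the hinge pin and 26 mm above the table. The arm is a dark steel flat bar, 8 mm thick, standing on edge from 15 to 37 mm above the table, turning with the gate. It is pushed shut on the face that looks away from the bay when shut.
- jar: Bystander: short wide jar of amber glass, 60 mm in diameter, 65 mm high, loose. Stands behind the bay's back wall. Origin: centre of its underside.
- dropper: Bystander: small white eye-drop bottle, 26 mm in diameter, 65 mm high, loose, beside the bay, on the side away from the robot. Origin: centre of its underside.
- carton_a: Bystander: white carton with a blue band, 70 x 130 x 50 mm high, loose. Origin: centre of its underside.
- carton_b: Bystander: smaller white carton with a blue band, 60 x 90 x 40 mm high, loose. Origin: centre of its underside.
- lens_box: Bystander: flat grey lens case, 100 x 70 x 25 mm high, loose. Origin: centre of its underside.
- occluder: Bystander: flat black eye-occluder paddle, about 185 mm long along its x, disc 60 mm, 8 mm high, loose. Origin: on its underside, in the handle.
There are look-alikes about, which are no part of the job. There is more than one size of the bay; the job needs the larger. Of the things shaped like the bottle, the amber one is meant.

How it is judged:
By the outcome, as a careful person would: the job done as asked, in the order asked, and still so for the second after the job is handed in, with the robot touching nothing.
It also fails if it takes over 54 s, if anything falls off the work surface, if the arm or the gripper's body presses on something with over 40 N, if the wrist force passes 120 N, or if a joint passes its speed limit or range.

### The arm

A 7-joint arm with a two-finger parallel gripper is mounted at the origin on the work surface. World frame = base frame: x ahead of the robot, y to its left, z up, the work surface at z = 0. Lengths are in mm, angles in rad, forces in N, time in s.
With the tool pointing down it reaches from about 400 to 900 mm from the base axis. Payload 5.5 kg.
Tool frame: the origin (TCP) lies midway between the tips of the shut fingers; the grasp point (between the pads) lies r.tcp_to_grasp behind it (r.tcp_to_grasp is the distance from the TCP to the grasp point, in mm); z points along the fingers, y is the direction in which the jaws open and shut (so a half turn about z gives the same grasp; the last joint's range is limited). The gripper opens to 85 mm and grips with 20 to 120 N. Pads are 22 mm wide; open, the fingers measure 114 mm over their backs; the gripper's body (76 mm by 85 mm) begins 54 mm behind the grasp point. The pads swing forward as they close: fully open they stand 13 mm farther back than shut.
Start: joints at [1.597, 0.501, -0.427, 1.55, 0.221, 1.138, -0.21], TCP at [152.519, -631.852, 231.31] pointing down, gripper open.
Joint ranges: [-2.88, 2.88], [-0.31, 2.03], [-1.54, 1.56], [0.2, 2.42], [-1.41, 4.55], [0.19, 2.02], [-2.57, 2.57]. Speed limits (rad/s): [2.57, 2.57, 3.14, 3.14, 3.14, 3.14, 3.14].

### API

Orientations are given as a unit quaternion [w, x, y, z].
In Python, from plant import r gives the robot as it stands.
- The arm moves only by the shell command python3 -m jog 'ROWS' [FORCE]. ROWS is JSON, a list of rows, each an object of numbers: "wx", "wy", "wz": the turn, a rotation vector about the tool's x, y, z in rad; "x", "y", "z": the shift along the tool's x, y, z in m; "hand": the finger opening in m, from 0 to 0.0854. A call has 1 to 12 rows; each row is the pose to reach, as a shift and turn from the pose commanded when the call began, along the tool's axes at that moment; what a row does not reach only later rows make up. A row lasts 1/8 s, in which the tool goes at most 62.5 mm and 10.7 degrees, less where a joint would pass 70% of its speed; a pose out of reach is approached as far as the arm can. A call with a gripper value outside its range is refused whole. The fingers move at their own pace and stop on an object; FORCE is the grip in N (left out, the last holds). Time passes only in rows, so rows that repeat a pose let the fingers close. It gives the time, the measured TCP pose, the force and the opening at its end, in the units of the state.
- r.sense(): the state, without advancing time (a new reading comes with each control period).
- r.read_camera(name): name is "side" or "top" or "wrist"; returns a dict with "color" (400x640x3 uint8, red, green, blue), "mtx" (3x3 intrinsics, pixels), "world_to_cam" (4x4, takes a point from world to camera coordinates). Camera axes: x right, y down, z forward; pixel columns grow to the right and rows downward; lengths in mm; the calibration is good to about 2 mm. A picture is of the moment at which its call begins. There is no depth.
- r.job_done(): hands the job in, once; it reports no verdict.
Trained networks look in the newest picture that a camera, given by its name, has taken for a name from the list of things; names that differ only in an ending like _2 or _b are one class to them, and where a whole thing is asked for, a point or a joint stands for the part that bears it (a point fixed in the world has none). Each returns a list of dicts, best first, with "confidence" (0 to 1); they miss things now and then, are a little off and sometimes report something else, mostly with a low value. They report only what shows in the picture. A call takes as long as a camera call. They do not tell look-alikes from the thing itself.
- r.cut_out(camera, thing): "mask" (400x640 bool, what is visible of it) and "rect" ([left, top, right, bottom] in pixels, round what is visible of it).
The state is a dict: "t": time; "joint_positions": joint angles; "joint_vel": joint speeds; "joint_torque": joint torques, N m; "position": TCP position; "eef_rot": TCP orientation; "force": force on the tool from outside, world axes, zero at the start; "torque": the same for the moment, N m; "width": finger opening in mm.
Only numpy, scipy, OpenCV 4.12 (cv2) and the standard library are available. Lean on these libraries where they do the work, as an engineer would, in place of code of your own. Each camera call takes 0.05 s, during which the arm holds its last target. There are 200 camera calls.

## Working session

There is one attempt and no reset: what is moved stays moved. The work goes in short steps, Python scripts to look and compute and a shell command to move; the robot and the scene stay as the last step left them, time stands still between calls to the robot, and variables do not carry over. Pictures are saved under pics/ and viewed, about 8 in all and at most 12, crops included, and the job is handed in when it is done.

```bash
mkdir -p pics; cat > h.py <<'E'
from plant import r
import numpy as np, cv2
def cam(n):
    d=r.read_camera(n); return d
def ground(d,px,z=0):
    K=np.array(d['mtx']);T=np.array(d['world_to_cam']);R=T[:3,:3];t=T[:3,3]
    v=R.T@np.linalg.inv(K)@np.array([px[0],px[1],1.]);c=-R.T@t
    return c+v*(z-c[2])/v[2]
def proj(d,P):
    K=np.array(d['mtx']);T=np.array(d['world_to_cam']);q=K@(T[:3,:3]@np.array(P,float)+T[:3,3]);return q[:2]/q[2]
def save(d,n,crop=None,s=1):
    im=d['color'][...,::-1]
    if crop: im=im[crop[1]:crop[3],crop[0]:crop[2]]
    im=cv2.resize(im,None,fx=s,fy=s,interpolation=cv2.INTER_CUBIC) if s!=1 else im
    cv2.imwrite('pics/'+n,im)
E
python3 - <<'E'
from h import *
s=r.sense();print({k:np.round(s[k],3).tolist() for k in s if k in('t','position','eef_rot','force','width','torque')},r.tcp_to_grasp)
for c in('top','side'):
    d=cam(c);save(d,c+'1.png')
    T=np.array(d['world_to_cam']);print(c,(-T[:3,:3].T@T[:3,3]).round(),T[2,:3].round(2))
    for n in('bottle','bay','gate','gate_tip','jar','dropper','carton_a','lens_box','occluder'):
        for o in r.cut_out(c,n):
            m=o['mask'];ys,xs=np.nonzero(m)
            print(c,n,round(o['confidence'],2),np.array(o['rect']).round().tolist(),m.sum(),ground(d,(xs.mean(),ys.mean()))[:2].round())
E
```

```text
{'t': 0.0, 'position': [152.317, -631.191, 230.255], 'eef_rot': [-0.001, 0.993, 0.118, -0.0], 'force': [0.236, 0.035, 0.213], 'torque': [0.034, -0.005, 0.006], 'width': 85.593} 18.700000000000003
top [ 401.  -11. 1292.] [ 0.15 -0.   -0.99]
top bottle 0.77 [292.0, 232.0, 312.0, 250.0] 357 [480.  50.]
top bottle 0.76 [298.0, 197.0, 320.0, 221.0] 384 [581.  24.]
top bay 0.64 [296.0, 179.0, 378.0, 224.0] 617 [ 614. -111.]
top bay 0.58 [363.0, 245.0, 398.0, 275.0] 266 [ 422. -201.]
top bay 0.16 [299.0, 196.0, 318.0, 222.0] 385 [582.  24.]
top gate 0.6 [297.0, 180.0, 335.0, 189.0] 114 [654.   7.]
top gate 0.52 [365.0, 247.0, 368.0, 278.0] 71 [ 412. -153.]
top gate_tip 0.48 [298.0, 179.0, 338.0, 195.0] 148 [654.   5.]
top gate_tip 0.37 [149.0, 168.0, 197.0, 198.0] 1199 [665. 460.]
top jar 0.64 [380.0, 182.0, 401.0, 202.0] 349 [ 637. -234.]
top dropper 0.54 [358.0, 164.0, 366.0, 170.0] 62 [ 708. -147.]
top carton_a 0.86 [152.0, 167.0, 198.0, 196.0] 1163 [667. 458.]
top carton_a 0.76 [157.0, 211.0, 192.0, 243.0] 657 [518. 444.]
top lens_box 0.6 [451.0, 233.0, 487.0, 271.0] 794 [ 447. -472.]
t
[... 483 characters left out ...]
ate 0.55 [340.0, 196.0, 354.0, 222.0] 124 [640.  21.]
side gate_tip 0.65 [251.0, 225.0, 287.0, 230.0] 150 [ 410. -127.]
side gate_tip 0.32 [352.0, 132.0, 370.0, 160.0] 541 [658. 495.]
side jar 0.73 [322.0, 234.0, 346.0, 265.0] 538 [ 627. -197.]
side dropper 0.61 [353.0, 223.0, 364.0, 243.0] 147 [ 699. -112.]
side carton_a 0.87 [350.0, 134.0, 369.0, 160.0] 528 [656. 493.]
side carton_a 0.81 [318.0, 135.0, 339.0, 150.0] 319 [508. 476.]
side carton_a 0.42 [341.0, 196.0, 353.0, 221.0] 128 [640.  25.]
side lens_box 0.87 [221.0, 292.0, 264.0, 320.0] 1073 [ 437. -459.]
side occluder 0.88 [306.0, 295.0, 374.0, 327.0] 732 [ 694. -435.]
side occluder 0.64 [320.0, 235.0, 346.0, 263.0] 497 [ 626. -191.]
```

```bash
python3 - <<'E'
import cv2,numpy as np
a=cv2.imread('pics/top1.png')[150:290,270:420];b=cv2.imread('pics/side1.png')[130:270,240:390]
a=cv2.resize(a,None,fx=4,fy=4,interpolation=cv2.INTER_CUBIC)[:, :]
b=cv2.resize(b,None,fx=4,fy=4,interpolation=cv2.INTER_CUBIC)
cv2.imwrite('pics/a.png',a);cv2.imwrite('pics/b.png',b)
E
```

```text
(no output)
```

View pics/a.png

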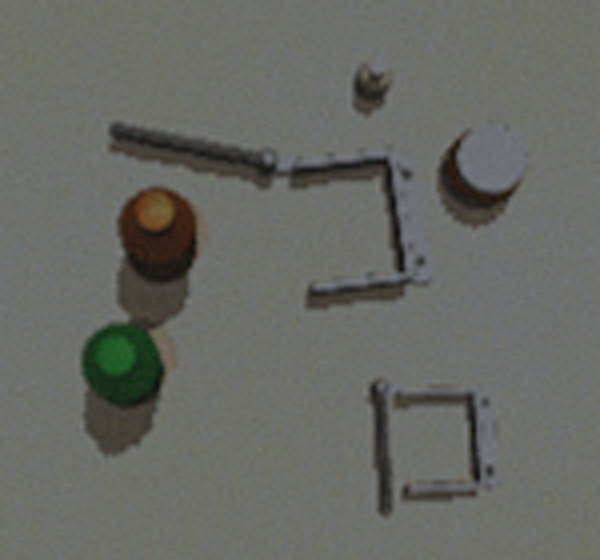

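View pics/b.png

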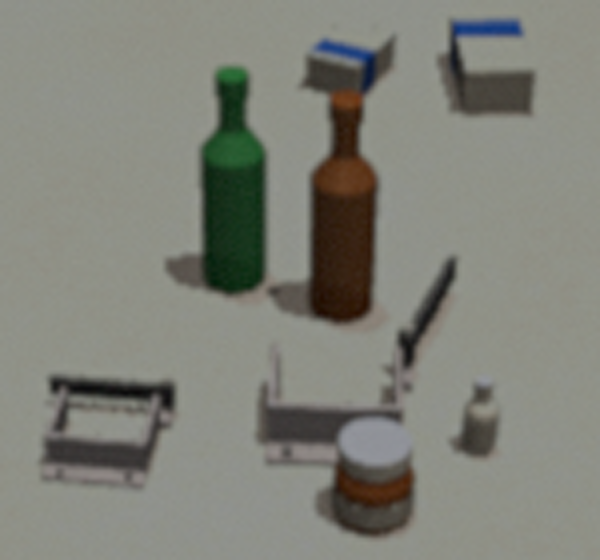

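Top view candidates: bottles are amber (309,207) and green (300,240), bays are large (357,206) and small with shut gate (378,262). I choose the amber bottle and the large bay, whose gate is open towards (298,182). Next I fit the poses from both views.

```bash
cat >> h.py <<'E'
from scipy.optimize import least_squares
def b2w(p,P):
    P=np.atleast_2d(P).astype(float);c,s=np.cos(p[2]),np.sin(p[2])
    return np.c_[p[0]+c*P[:,0]-s*P[:,1],p[1]+s*P[:,0]+c*P[:,1],P[:,2]]
def gt(a,L=124,z=26): return [-65-L*np.sin(a),55-L*np.cos(a),z]
E
python3 - <<'E'
from h import *
dt=cam('top');ds=cam('side')
T=lambda u,v:(270+u/4,150+v/4);S=lambda u,v:(240+u/4,130+v/4)
obs=[(dt,(-65,55,46),T(268,158)),(dt,(31,48,40),T(394,160)),(dt,(31,-48,40),T(408,274)),(dt,(-45,-48,40),T(312,288)),
(ds,(31,-48,40),S(265,404)),(ds,(31,48,40),S(400,408)),(ds,(-45,-48,40),S(275,347)),(ds,(-65,55,46),S(406,336))]
f=lambda p:np.concatenate([proj(d,b2w(p,P)[0])-q for d,P,q in obs])
o=least_squares(f,[620,-100,-1.57],x_scale=[10,10,.1],loss='soft_l1');print('bay',o.x.round(3));print(f(o.x).reshape(-1,2).round(1).tolist())
g=lambda a:np.concatenate([proj(dt,b2w(o.x,gt(a[0],124,37))[0])-T(112,130),proj(ds,b2w(o.x,gt(a[0],124,37))[0])-S(454,260)])
og=least_squares(g,[1.9]);print('gate',og.x,g(og.x).round(1),b2w(o.x,gt(og.x[0])).round())
h=lambda b:np.concatenate([proj(dt,[b[0],b[1],200])-T(155,211),proj(ds,[b[0],b[1],200])-S(347,97),proj(ds,[b[0],b[1],0])-S(342,305)])
ob=least_squares(h,[580,20]);print('bottle',ob.x.round(1),h(ob.x).round(1))
hg=lambda b:np.concatenate([proj(dt,[b[0],b[1],200])-T(117,354),proj(ds,[b[0],b[1],200])-S(232,73)])
print('green',least_squares(hg,[480,50]).x.round(1))
for n,t,z in(('jar',T(490,160),65),('dropper',T(371,78),60)):print(n,ground(dt,t,z).round())
E
```

```text
bay [ 587.036 -136.222   -1.448]
[[0.6, -0.5], [0.2, -1.9], [0.9, 0.4], [0.2, -0.3], [0.5, -0.7], [-1.2, -0.5], [-0.4, -1.5], [-0.2, -2.8]]
gate [1.8926182] [ 0.1 -1.  -0.8 -1.4] [[658.  57.  26.]]
bottle [569.5  18.4] [ 0.1 -0.8 -0.4 -0.4 -0.6 -0.2]
green [472.6  42.3]
jar [ 628. -230.   65.]
dropper [ 692. -141.   60.]
```

```bash
cat >> h.py <<'E'
from scipy.spatial.transform import Rotation as Ro
BAY=[587.0,-136.2,-1.448]
def tgt(bx,by,z,th,p=None):
    p=BAY if p is None else p
    f=np.array([np.cos(p[2]),np.sin(p[2]),0]);u=np.array([0,0,1.])
    X=-f*np.cos(th)-u*np.sin(th);Z=f*np.sin(th)-u*np.cos(th)
    return b2w(p,[bx,by,z])[0],Ro.from_matrix(np.c_[X,np.cross(Z,X),Z])
def cur():
    s=r.sense();return np.array(s['position']),Ro.from_quat(np.roll(s['eef_rot'],-1))
def row(pos,R,frm=None):
    c,Rc=frm or cur();d=Rc.inv().apply(np.array(pos)-c)/1000;w=(Rc.inv()*R).as_rotvec()
    return 'x %.4f y %.4f z %.4f | wx %.3f wy %.3f wz %.3f'%(*d,*w)
E
python3 - <<'E'
from h import *
print(row(np.array([590,-110,400]),tgt(0,0,0,0)[1]))
E
```

```text
x 0.5477 y -0.4047 z -0.1687 | wx 0.000 wy 0.000 wz -1.457
```

```bash
python3 -m jog '[{"x":0.03,"y":-0.02,"z":-0.06},{"x":0.07,"y":-0.05,"z":-0.1,"wz":-0.18},{"x":0.12,"y":-0.09,"z":-0.13,"wz":-0.36},{"x":0.17,"y":-0.12,"z":-0.168,"wz":-0.54},{"x":0.22,"y":-0.16,"z":-0.168,"wz":-0.72},{"x":0.27,"y":-0.2,"z":-0.168,"wz":-0.9},{"x":0.32,"y":-0.24,"z":-0.168,"wz":-1.08},{"x":0.37,"y":-0.275,"z":-0.168,"wz":-1.26},{"x":0.42,"y":-0.31,"z":-0.168,"wz":-1.457},{"x":0.47,"y":-0.345,"z":-0.168,"wz":-1.457,"hand":0.03},{"x":0.51,"y":-0.375,"z":-0.168,"wz":-1.457,"hand":0.03},{"x":0.548,"y":-0.405,"z":-0.168,"wz":-1.457,"hand":0.03}]'
python3 - <<'E'
from h import *
d=cam('wrist');save(d,'w1.png')
T=np.array(d['world_to_cam']);print((-T[:3,:3].T@T[:3,3]).round(),T[2,:3].round(2))
print(cur()[0])
E
```

```text
[ 231. -613.  374.] [-0.31 -0.08 -0.95]
[ 152.48725874 -631.84213119  231.31984364]invalid input at $[0]: expected keys wx, wy, wz, x, y, z, hand
```

View pics/w1.png

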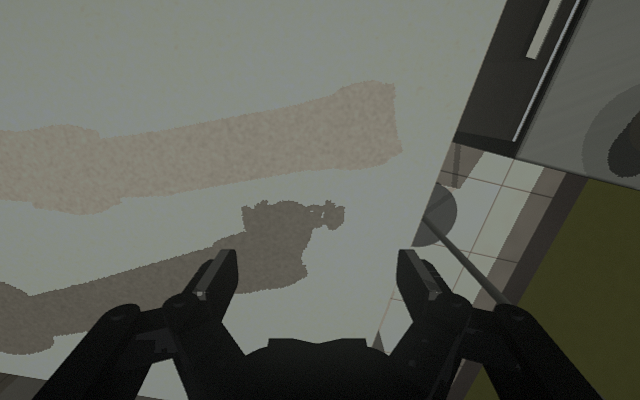

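Picture 3 (wrist) shows only the table edge and the fingers, because the move was refused: every key is required. I resend it with all keys.

```bash
python3 -m jog '[{"x":0.03,"y":-0.02,"z":-0.05,"wx":0,"wy":0,"wz":0,"hand":0.085},{"x":0.07,"y":-0.05,"z":-0.09,"wx":0,"wy":0,"wz":-0.18,"hand":0.085},{"x":0.12,"y":-0.08,"z":-0.12,"wx":0,"wy":0,"wz":-0.36,"hand":0.03},{"x":0.17,"y":-0.12,"z":-0.15,"wx":0,"wy":0,"wz":-0.54,"hand":0.03},{"x":0.22,"y":-0.16,"z":-0.168,"wx":0,"wy":0,"wz":-0.72,"hand":0.03},{"x":0.27,"y":-0.2,"z":-0.168,"wx":0,"wy":0,"wz":-0.9,"hand":0.03},{"x":0.32,"y":-0.24,"z":-0.168,"wx":0,"wy":0,"wz":-1.08,"hand":0.03},{"x":0.37,"y":-0.275,"z":-0.168,"wx":0,"wy":0,"wz":-1.26,"hand":0.03},{"x":0.42,"y":-0.31,"z":-0.168,"wx":0,"wy":0,"wz":-1.457,"hand":0.03},{"x":0.47,"y":-0.345,"z":-0.168,"wx":0,"wy":0,"wz":-1.457,"hand":0.03},{"x":0.51,"y":-0.375,"z":-0.168,"wx":0,"wy":0,"wz":-1.457,"hand":0.03},{"x":0.548,"y":-0.405,"z":-0.168,"wx":0,"wy":0,"wz":-1.457,"hand":0.03}]'
python3 - <<'E'
from h import *
d=cam('wrist');save(d,'w2.png')
T=np.array(d['world_to_cam']);print((-T[:3,:3].T@T[:3,3]).round(),T[2,:3].round(2))
print(cur()[0],r.sense()['joint_positions'])
for P in ([-65,55,46],[31,48,40],[31,-48,40],[-45,-48,40],gt(1.893,124,37),):print(proj(d,b2w(BAY,P)[0]).round())
print(proj(d,[569.5,18.4,200]).round(),proj(d,[569.5,18.4,0]).round())
E
```

```text
t: 2.65
position: [591.5, -107.4, 399.4]
eef_rot: [0.0, 0.662, 0.75, 0.0]
force: [-0.0, -0.0, -0.5]
width: 30.4
[581. -27. 542.] [ 0.04 -0.31 -0.95]
[593.92402407 -99.28270325 399.33087151] [ 0.81151914  0.41028645 -0.96010062  1.43428727  0.32967253  1.46508717
 -0.00923246]
[344. 131.]
[338. 183.]
[287. 183.]
[286. 142.]
[370.  57.]
[312.  60.] [314.  77.]
```

View pics/w2.png

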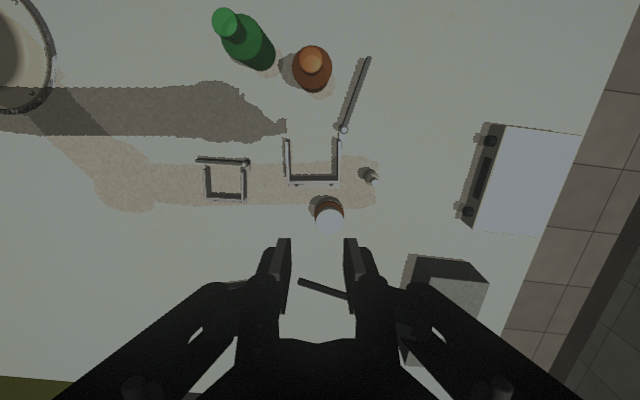

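Picture 4 (wrist): hinge (344,129), bay corners, gate tip (369,58) and amber cap (313,60) all lie within ~2 px of the predictions, so the poses are confirmed. Next I go behind the bottle.

```bash
python3 - <<'E'
from h import *
print(cur()[0],r.sense()['joint_vel'].round(2) if hasattr(r.sense()['joint_vel'],'round') else r.sense()['joint_vel'])
p=BAY;c,s=np.cos(p[2]),np.sin(p[2])
for n,b in(('bottle',(569.5,18.4)),('green',(472.6,42.3))):
    v=np.array(b)-p[:2];print(n,(c*v[0]+s*v[1]).round(1),(-s*v[0]+c*v[1]).round(1))
print(row(*tgt(-260,0,390,.61)))
E
```

```text
[593.92402407 -99.28270325 399.33087151] [ 0.07 -0.06 -0.02  0.07 -0.07  0.    0.14]
bottle -155.6 1.6
green -191.2 -91.7
x 0.2243 y -0.0092 z 0.0104 | wx 0.007 wy -0.615 wz 0.009
```

```bash
python3 -m jog '[{"x":0.05,"y":-0.004,"z":0,"wx":0,"wy":-0.1,"wz":0,"hand":0.03},{"x":0.1,"y":-0.004,"z":0,"wx":0,"wy":-0.25,"wz":0,"hand":0.03},{"x":0.15,"y":-0.004,"z":0.01,"wx":0,"wy":-0.4,"wz":0,"hand":0.03},{"x":0.19,"y":-0.004,"z":0.01,"wx":0,"wy":-0.52,"wz":0,"hand":0.03},{"x":0.213,"y":-0.004,"z":0.01,"wx":0,"wy":-0.61,"wz":0,"hand":0.03},{"x":0.213,"y":-0.004,"z":0.01,"wx":0,"wy":-0.61,"wz":0,"hand":0.03},{"x":0.213,"y":-0.004,"z":0.01,"wx":0,"wy":-0.61,"wz":0,"hand":0.03},{"x":0.213,"y":-0.004,"z":0.01,"wx":0,"wy":-0.61,"wz":0,"hand":0.03}]'
python3 - <<'E'
from h import *
print(tgt(-260,0,390,.61)[0])
print(row(*tgt(-260,0,390,.61)));print(row(*tgt(-240,1.6,100,.61)));print(row(*tgt(-225,1.6,6,.61)))
print(np.round(r.sense()['joint_positions'],2))
d=cam('side');save(d,'s2.png',(200,0,460,280),2.1)
E
```

```text
t: 3.7
position: [560.6, 99.1, 389.8]
eef_rot: [0.225, 0.633, 0.713, -0.199]
force: [-0.1, 0.3, 0.4]
width: 30.0
[555.15313221 121.84220006 390.        ]
x 0.0190 y -0.0027 z -0.0135 | wx -0.001 wy 0.000 wz -0.004
x 0.1687 y -0.0013 z 0.2356 | wx -0.001 wy 0.000 wz -0.004
x 0.2103 y -0.0014 z 0.3213 | wx -0.001 wy 0.000 wz -0.004
[ 0.07  0.46 -0.89  1.52  0.82  1.75 -0.74]
```

View pics/s2.png

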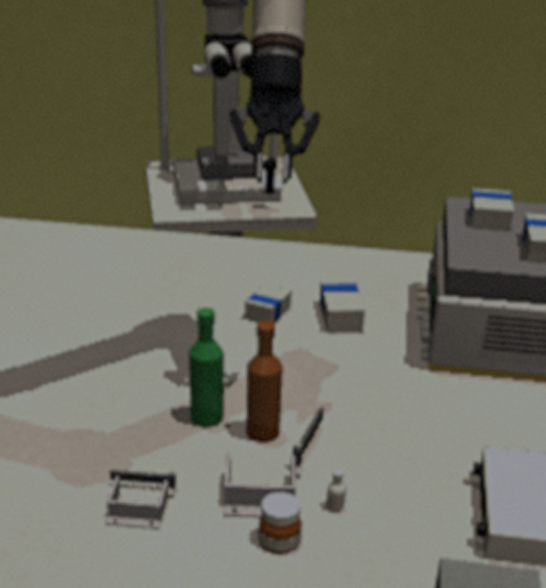

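Picture 5 (side): the hand is behind and above the amber bottle (crop 262,380). Its knuckles would pass close to the green bottle (crop 206,370). I add a 0.15 rad lean away from the green bottle and narrow the opening to 25 mm.

```bash
cat >> h.py <<'E'
def tg(bx,by,z,th=.61,lean=.15,p=None):
    P,R=tgt(bx,by,z,th,p);y=(BAY if p is None else p)[2]
    return P,Ro.from_rotvec(-lean*np.array([np.cos(y),np.sin(y),0]))*R
def where(p=BAY):
    c,s=np.cos(p[2]),np.sin(p[2]);v=cur()[0]-[p[0],p[1],0]
    return np.round([c*v[0]+s*v[1],-s*v[0]+c*v[1],v[2]],1)
E
python3 - <<'E'
from h import *
print(where());print(row(*tg(-255,1.6,250)));print(row(*tg(-235,1.6,60)))
E
```

```text
[-236.7    2.6  389.8]
x 0.0951 y -0.0012 z 0.1041 | wx 0.122 wy -0.000 wz -0.090
x 0.1876 y -0.0013 z 0.2713 | wx 0.122 wy -0.000 wz -0.090
```

```bash
python3 -m jog '[{"x":0.03,"y":0,"z":0.03,"wx":0.06,"wy":0,"wz":-0.04,"hand":0.025},{"x":0.06,"y":0,"z":0.065,"wx":0.122,"wy":0,"wz":-0.09,"hand":0.025},{"x":0.095,"y":-0.001,"z":0.104,"wx":0.122,"wy":0,"wz":-0.09,"hand":0.025},{"x":0.118,"y":-0.001,"z":0.146,"wx":0.122,"wy":0,"wz":-0.09,"hand":0.025},{"x":0.141,"y":-0.001,"z":0.188,"wx":0.122,"wy":0,"wz":-0.09,"hand":0.025},{"x":0.164,"y":-0.001,"z":0.23,"wx":0.122,"wy":0,"wz":-0.09,"hand":0.025},{"x":0.188,"y":-0.001,"z":0.271,"wx":0.122,"wy":0,"wz":-0.09,"hand":0.025},{"x":0.188,"y":-0.001,"z":0.271,"wx":0.122,"wy":0,"wz":-0.09,"hand":0.025},{"x":0.188,"y":-0.001,"z":0.271,"wx":0.122,"wy":0,"wz":-0.09,"hand":0.025}]'
python3 - <<'E'
from h import *
print(where());print(row(*tg(-215,1.6,10)))
for n in('side','top'):
    d=cam(n);save(d,n+'3.png',(230,60,400,200) if n=='side' else (240,160,390,290),3)
a=cv2.imread('pics/side3.png');b=cv2.imread('pics/top3.png')
H=max(a.shape[0],b.shape[0]);q=lambda i:cv2.copyMakeBorder(i,0,H-i.shape[0],0,0,0)
cv2.imwrite('pics/c3.png',cv2.resize(np.hstack([q(a),q(b)]),None,fx=.83,fy=.83))
E
```

```text
t: 4.88
position: [560.2, 99.9, 61.2]
eef_rot: [0.177, 0.612, 0.728, -0.251]
force: [0.9, 0.5, -0.5]
width: 25.1
[-237.6    2.4   61.2]
x 0.0105 y 0.0068 z 0.0546 | wx 0.002 wy -0.001 wz 0.002
```

View pics/c3.png

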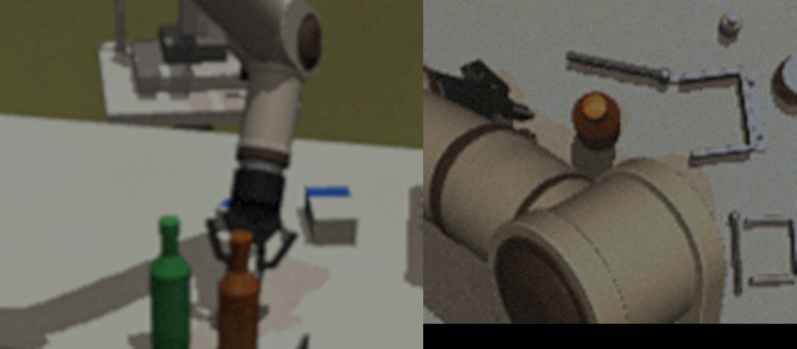

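Picture 6: in the side view the wrist is well above the green bottle (crop 170,280). The fingers hang behind the amber bottle (240,290), lined up. I go down to push height.

```bash
python3 -m jog '[{"x":0.004,"y":0.003,"z":0.025,"wx":0,"wy":0,"wz":0,"hand":0.025},{"x":0.008,"y":0.007,"z":0.045,"wx":0,"wy":0,"wz":0,"hand":0.025},{"x":0.0105,"y":0.007,"z":0.0545,"wx":0,"wy":0,"wz":0,"hand":0.025},{"x":0.0105,"y":0.007,"z":0.0545,"wx":0,"wy":0,"wz":0,"hand":0.025},{"x":0.0105,"y":0.007,"z":0.0545,"wx":0,"wy":0,"wz":0,"hand":0.025}]'
python3 - <<'E'
from h import *
print(where());
for bx in(-180,-120,-60,-33):print(bx,row(*tg(bx,1.6 if bx<-100 else .5,10)))
E
```

```text
t: 5.6
position: [561.2, 77.8, 8.1]
eef_rot: [0.177, 0.611, 0.729, -0.252]
force: [0.2, -0.2, 0.3]
width: 24.9
[-215.6    0.6    8.1]
-180 x -0.0303 y 0.0006 z 0.0187 | wx 0.001 wy -0.000 wz 0.005
-120 x -0.0795 y 0.0003 z 0.0530 | wx 0.001 wy -0.000 wz 0.005
-60 x -0.1286 y -0.0011 z 0.0875 | wx 0.001 wy -0.000 wz 0.005
-33 x -0.1507 y -0.0012 z 0.1030 | wx 0.001 wy -0.000 wz 0.005
```

```bash
python3 -m jog '[{"x":-0.007,"y":0,"z":0.0035,"wx":0,"wy":0,"wz":0,"hand":0.025},{"x":-0.014,"y":0,"z":0.008,"wx":0,"wy":0,"wz":0,"hand":0.025},{"x":-0.02,"y":0,"z":0.012,"wx":0,"wy":0,"wz":0,"hand":0.025},{"x":-0.026,"y":0,"z":0.0162,"wx":0,"wy":0,"wz":0,"hand":0.025},{"x":-0.032,"y":0,"z":0.0203,"wx":0,"wy":0,"wz":0,"hand":0.025},{"x":-0.039,"y":0,"z":0.025,"wx":0,"wy":0,"wz":0,"hand":0.025},{"x":-0.046,"y":0,"z":0.03,"wx":0,"wy":0,"wz":0,"hand":0.025},{"x":-0.053,"y":0,"z":0.035,"wx":0,"wy":0,"wz":0,"hand":0.025},{"x":-0.06,"y":0,"z":0.04,"wx":0,"wy":0,"wz":0,"hand":0.025},{"x":-0.067,"y":0,"z":0.0447,"wx":0,"wy":0,"wz":0,"hand":0.025},{"x":-0.0735,"y":0,"z":0.049,"wx":0,"wy":0,"wz":0,"hand":0.025},{"x":-0.0795,"y":0,"z":0.053,"wx":0,"wy":0,"wz":0,"hand":0.025}]'
python3 - <<'E'
from h import *
print(where());
for bx in(-60,-33,-25):print(bx,row(*tg(bx,0.5,10)))
for n in('side','top'):
    d=cam(n);save(d,n+'4.png',(230,60,400,260) if n=='side' else (240,160,390,290),3)
    for o in r.cut_out(n,'bottle'):print(n,o['confidence'],o['rect'])
a=cv2.imread('pics/side4.png');b=cv2.imread('pics/top4.png')
H=max(a.shape[0],b.shape[0]);q=lambda i:cv2.copyMakeBorder(i,0,H-i.shape[0],0,0,0)
cv2.imwrite('pics/c4.png',cv2.resize(np.hstack([q(a),q(b)]),None,fx=.83,fy=.83))
E
```

```text
t: 7.1
position: [573.7, -18.0, 10.2]
eef_rot: [0.177, 0.612, 0.729, -0.252]
force: [-0.6, 1.6, -1.0]
width: 25.1
[-118.9    1.3   10.2]
-60 x -0.0481 y -0.0010 z 0.0341 | wx 0.001 wy 0.001 wz 0.004
-33 x -0.0702 y -0.0011 z 0.0496 | wx 0.001 wy 0.001 wz 0.004
-25 x -0.0767 y -0.0011 z 0.0541 | wx 0.001 wy 0.001 wz 0.004
side 0.8 [312.4, 160.6, 334.0, 222.3]
side 0.71 [287.6, 148.1, 310.2, 202.4]
top 0.63 [322.1, 193.4, 343.0, 216.7]
```

View pics/c4.png

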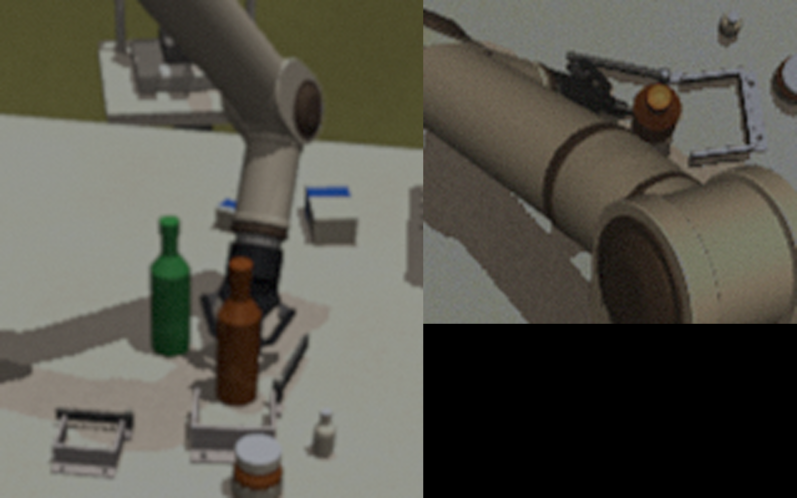

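Picture 7: the bottle stands upright at the bay mouth (side crop 238,390), cradled, and the green bottle and gate are unmoved. I continue the push.

```bash
python3 -m jog '[{"x":-0.0065,"y":0,"z":0.0045,"wx":0,"wy":0,"wz":0,"hand":0.025},{"x":-0.013,"y":0,"z":0.009,"wx":0,"wy":0,"wz":0,"hand":0.025},{"x":-0.0195,"y":0,"z":0.0137,"wx":0,"wy":0,"wz":0,"hand":0.025},{"x":-0.026,"y":0,"z":0.0184,"wx":0,"wy":0,"wz":0,"hand":0.025},{"x":-0.0325,"y":-0.001,"z":0.023,"wx":0,"wy":0,"wz":0,"hand":0.025},{"x":-0.039,"y":-0.001,"z":0.0275,"wx":0,"wy":0,"wz":0,"hand":0.025},{"x":-0.0455,"y":-0.001,"z":0.032,"wx":0,"wy":0,"wz":0,"hand":0.025},{"x":-0.0515,"y":-0.001,"z":0.0365,"wx":0,"wy":0,"wz":0,"hand":0.025},{"x":-0.0575,"y":-0.001,"z":0.0407,"wx":0,"wy":0,"wz":0,"hand":0.025},{"x":-0.061,"y":-0.001,"z":0.043,"wx":0,"wy":0,"wz":0,"hand":0.025}]'
python3 - <<'E'
from h import *
print(where(),np.round(r.sense()['force'],1));
for bx in(-40,-36,-33,-30,-27):print(bx,row(*tg(bx,0.5,10)))
E
```

```text
t: 8.55
position: [582.2, -92.0, 10.2]
eef_rot: [0.177, 0.612, 0.729, -0.252]
force: [-0.5, 2.8, 0.3]
width: 24.8
[-44.4   0.7  10.2] [-0.5  2.8  0.3]
-40 x -0.0035 y -0.0002 z 0.0028 | wx 0.001 wy 0.001 wz 0.004
-36 x -0.0067 y -0.0002 z 0.0050 | wx 0.001 wy 0.001 wz 0.004
-33 x -0.0092 y -0.0002 z 0.0068 | wx 0.001 wy 0.001 wz 0.004
-30 x -0.0117 y -0.0002 z 0.0085 | wx 0.001 wy 0.001 wz 0.004
-27 x -0.0141 y -0.0002 z 0.0102 | wx 0.001 wy 0.001 wz 0.004
```

Creeping in 2.5 mm steps, watching the force.

```bash
python3 -m jog '[{"x":-0.002,"y":0,"z":0.0014,"wx":0,"wy":0,"wz":0,"hand":0.025},{"x":-0.004,"y":0,"z":0.0028,"wx":0,"wy":0,"wz":0,"hand":0.025},{"x":-0.006,"y":0,"z":0.0044,"wx":0,"wy":0,"wz":0,"hand":0.025}]'
python3 -m jog '[{"x":-0.0015,"y":0,"z":0.001,"wx":0,"wy":0,"wz":0,"hand":0.025},{"x":-0.003,"y":0,"z":0.002,"wx":0,"wy":0,"wz":0,"hand":0.025}]'
python3 -c "
from h import *
print(where())"
```

```text
t: 8.93
position: [583.2, -98.3, 10.1]
eef_rot: [0.177, 0.611, 0.729, -0.252]
force: [-1.3, 4.2, 2.8]
width: 24.8
t: 9.18
position: [583.6, -102.1, 10.1]
eef_rot: [0.177, 0.611, 0.729, -0.252]
force: [-2.2, 7.3, 4.0]
width: 25.3
[-34.2   0.8  10.1]
```

```bash
python3 -m jog '[{"x":-0.001,"y":0,"z":0.0007,"wx":0,"wy":0,"wz":0,"hand":0.025},{"x":-0.001,"y":0,"z":0.0007,"wx":0,"wy":0,"wz":0,"hand":0.025}]'
python3 - <<'E'
from h import *
print(where())
for n in('side','top'):
    d=cam(n);save(d,n+'5.png',(280,150,380,270) if n=='side' else (300,170,400,240),4)
    # predicted base/cap at bay origin
    for bx in(0,-6):
        P=b2w(BAY,[bx,0,0])[0];print(n,bx,proj(d,P).round(1),proj(d,P+[0,0,200]).round(1))
    for o in r.cut_out(n,'bottle'):print(n,o['confidence'],o['rect'])
a=cv2.imread('pics/side5.png');b=cv2.imread('pics/top5.png')
H=max(a.shape[0],b.shape[0]);q=lambda i:cv2.copyMakeBorder(i,0,H-i.shape[0],0,0,0)
cv2.imwrite('pics/c5.png',np.hstack([q(a),q(b)]))
E
```

```text
t: 9.43
position: [583.6, -102.5, 10.0]
eef_rot: [0.177, 0.611, 0.729, -0.252]
force: [-2.3, 6.6, 3.6]
width: 24.8
[-33.9   0.8  10. ]
side 0 [322.9 234.8] [324.3 179.9]
side -6 [322.9 233.6] [324.4 178.8]
side 0.72 [313.6, 177.6, 333.2, 228.1]
side 0.63 [289.2, 146.7, 305.3, 204.2]
top 0 [359.5 206.4] [366.7 195.8]
top -6 [357.6 206.6] [364.5 196.1]
top 0.81 [289.1, 234.7, 312.4, 251.3]
top 0.61 [351.2, 189.1, 373.6, 216.3]
```

View pics/c5.png

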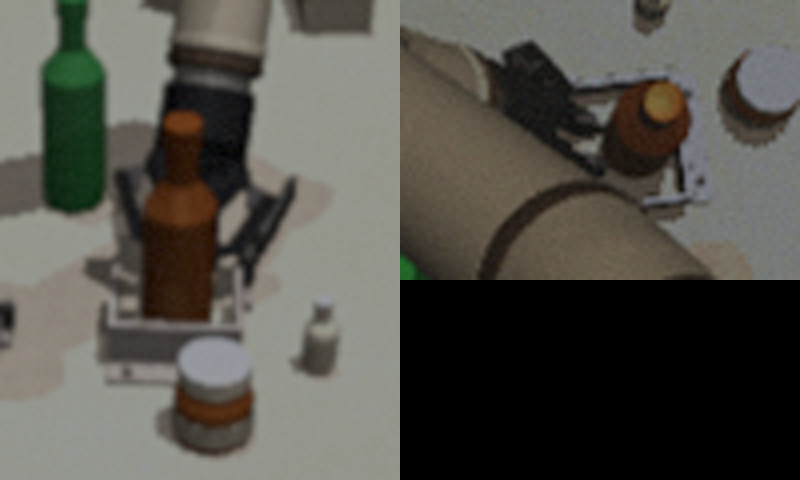

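```bash
python3 -m jog '[{"x":-0.0012,"y":0,"z":0.0006,"wx":0,"wy":0,"wz":0,"hand":0.025},{"x":-0.0025,"y":0,"z":0.0012,"wx":0,"wy":0,"wz":0,"hand":0.025},{"x":-0.0025,"y":0,"z":0.0012,"wx":0,"wy":0,"wz":0,"hand":0.025}]'
python3 -c "
from h import *
print(where())"
```

```text
t: 10.0
position: [583.6, -103.0, 10.0]
eef_rot: [0.176, 0.611, 0.73, -0.251]
force: [-3.6, 10.1, 2.9]
width: 24.9
[-33.4   0.7  10. ]
```

The push is blocked at about 10 N: a 2.5 mm command gave 0.5 mm of motion. Picture 8 shows the bottle upright with its cap at (365.5,195.5), against 366.7 predicted, so it stands against the back wall. I back off slowly.

```bash
python3 -m jog '[{"x":0.002,"y":0,"z":-0.0014,"wx":0,"wy":0,"wz":0,"hand":0.025},{"x":0.004,"y":0,"z":-0.0028,"wx":0,"wy":0,"wz":0,"hand":0.025},{"x":0.006,"y":0,"z":-0.0042,"wx":0,"wy":0,"wz":0,"hand":0.025},{"x":0.009,"y":0,"z":-0.0063,"wx":0,"wy":0,"wz":0,"hand":0.025},{"x":0.016,"y":0,"z":-0.011,"wx":0,"wy":0,"wz":0,"hand":0.025},{"x":0.028,"y":0,"z":-0.0197,"wx":0,"wy":0,"wz":0,"hand":0.025},{"x":0.042,"y":0,"z":-0.0295,"wx":0,"wy":0,"wz":0,"hand":0.025},{"x":0.058,"y":0,"z":-0.0407,"wx":0,"wy":0,"wz":0,"hand":0.025},{"x":0.074,"y":0,"z":-0.052,"wx":0,"wy":0,"wz":0,"hand":0.025},{"x":0.086,"y":0,"z":-0.0604,"wx":0,"wy":0,"wz":0,"hand":0},{"x":0.086,"y":0,"z":-0.0604,"wx":0,"wy":0,"wz":0,"hand":0}]'
python3 - <<'E'
from h import *
print(where(),np.round(r.sense()['force'],1))
for p in((-140,1,110),(-140,135,110),(-140,135,20)):print(p,row(*tg(*p)))
d=cam('top');
for o in r.cut_out('top','bottle'):print(o['confidence'],o['rect'])
E
```

```text
t: 11.38
position: [570.8, 0.2, 10.7]
eef_rot: [0.177, 0.611, 0.73, -0.251]
force: [-0.9, -0.5, -0.0]
width: 0.3
[-137.4    0.7   10.7] [-0.9 -0.5 -0. ]
(-140, 1, 110) x -0.0540 y -0.0146 z -0.0821 | wx 0.003 wy -0.000 wz 0.006
(-140, 135, 110) x -0.0663 y 0.1178 z -0.0982 | wx 0.003 wy -0.000 wz 0.006
(-140, 135, 20) x -0.0154 y 0.1314 z -0.0252 | wx 0.003 wy -0.000 wz 0.006
0.6 [353.0, 188.6, 372.6, 216.2]
```

```bash
python3 -m jog '[{"x":-0.027,"y":-0.007,"z":-0.041,"wx":0,"wy":0,"wz":0,"hand":0},{"x":-0.054,"y":-0.0146,"z":-0.082,"wx":0,"wy":0,"wz":0,"hand":0},{"x":-0.057,"y":0.02,"z":-0.086,"wx":0,"wy":0,"wz":0,"hand":0},{"x":-0.06,"y":0.055,"z":-0.09,"wx":0,"wy":0,"wz":0,"hand":0},{"x":-0.063,"y":0.09,"z":-0.094,"wx":0,"wy":0,"wz":0,"hand":0},{"x":-0.066,"y":0.118,"z":-0.098,"wx":0,"wy":0,"wz":0,"hand":0},{"x":-0.066,"y":0.118,"z":-0.098,"wx":0,"wy":0,"wz":0,"hand":0},{"x":-0.05,"y":0.122,"z":-0.074,"wx":0,"wy":0,"wz":0,"hand":0},{"x":-0.032,"y":0.127,"z":-0.049,"wx":0,"wy":0,"wz":0,"hand":0},{"x":-0.0155,"y":0.1314,"z":-0.025,"wx":0,"wy":0,"wz":0,"hand":0},{"x":-0.0155,"y":0.1314,"z":-0.025,"wx":0,"wy":0,"wz":0,"hand":0}]'
python3 - <<'E'
from h import *
print(where())
for p in((-148,106),(-155,75),(-151,43),(-140,22),(-121,8),(-102,-7),(-90,-12),(-78,-15)):print(p,row(*tg(*p,20)))
d=cam('top');save(d,'t6.png',(280,150,420,255),5);ds=cam('side')
for c in('top','side'):
  for o in r.cut_out(c,'gate'):print(c,o['confidence'],o['rect'])
E
```

```text
t: 12.85
position: [700.4, 15.2, 16.0]
eef_rot: [0.175, 0.61, 0.729, -0.255]
force: [0.3, 0.4, 0.0]
width: -0.2
[-136.3  131.1   16. ]
(-148, 106) x 0.0096 y -0.0254 z -0.0068 | wx -0.005 wy 0.002 wz 0.009
(-155, 75) x 0.0183 y -0.0560 z -0.0068 | wx -0.005 wy 0.002 wz 0.009
(-151, 43) x 0.0181 y -0.0876 z -0.0005 | wx -0.005 wy 0.002 wz 0.009
(-140, 22) x 0.0110 y -0.1083 z 0.0085 | wx -0.005 wy 0.002 wz 0.009
(-121, 8) x -0.0032 y -0.1222 z 0.0212 | wx -0.005 wy 0.002 wz 0.009
(-102, -7) x -0.0173 y -0.1371 z 0.0341 | wx -0.005 wy 0.002 wz 0.009
(-90, -12) x -0.0267 y -0.1421 z 0.0416 | wx -0.005 wy 0.002 wz 0.009
(-78, -15) x -0.0362 y -0.1451 z 0.0489 | wx -0.005 wy 0.002 wz 0.009
top 0.56 [312.1, 182.7, 334.6, 190.0]
side 0.53 [253.8, 224.6, 283.6, 234.7]
```

View pics/t6.png

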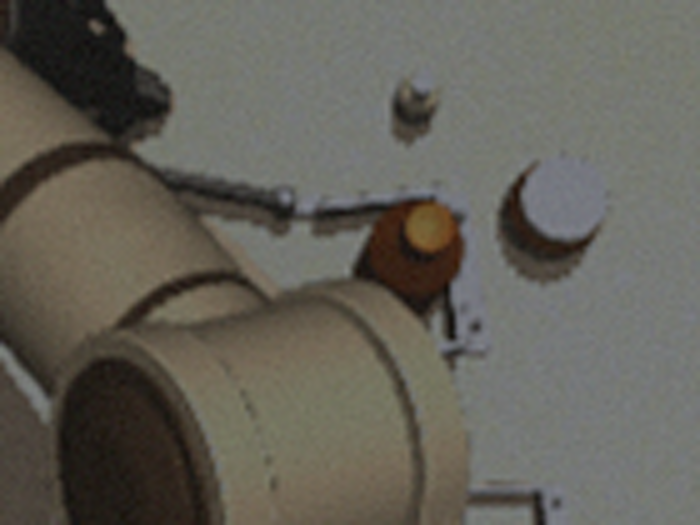

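Picture 9 (top): the cap is at (366.4,195.4), matching the seated prediction of (366.7,195.8). The fingers (≈310,170) are on the far side of the gate arm, ready to sweep.

```bash
python3 -m jog '[{"x":0.005,"y":-0.013,"z":-0.006,"wx":0,"wy":0,"wz":0,"hand":0},{"x":0.0096,"y":-0.0254,"z":-0.0068,"wx":0,"wy":0,"wz":0,"hand":0},{"x":0.014,"y":-0.04,"z":-0.0068,"wx":0,"wy":0,"wz":0,"hand":0},{"x":0.0183,"y":-0.056,"z":-0.0068,"wx":0,"wy":0,"wz":0,"hand":0},{"x":0.0185,"y":-0.072,"z":-0.004,"wx":0,"wy":0,"wz":0,"hand":0},{"x":0.0181,"y":-0.0876,"z":-0.0005,"wx":0,"wy":0,"wz":0,"hand":0},{"x":0.015,"y":-0.098,"z":0.004,"wx":0,"wy":0,"wz":0,"hand":0},{"x":0.011,"y":-0.108,"z":0.0085,"wx":0,"wy":0,"wz":0,"hand":0},{"x":0.004,"y":-0.115,"z":0.015,"wx":0,"wy":0,"wz":0,"hand":0},{"x":-0.003,"y":-0.122,"z":0.021,"wx":0,"wy":0,"wz":0,"hand":0}]'
python3 - <<'E'
from h import *
print(where())
for p in((-110,-2),(-102,-7),(-90,-12),(-80,-15),(-76,-15)):print(p,row(*tg(*p,20)))
d=cam('side');save(d,'s7.png',(270,130,390,270),4)
E
```

```text
t: 14.3
position: [583.5, -14.1, 23.1]
eef_rot: [0.177, 0.612, 0.729, -0.252]
force: [-0.2, 1.3, -0.5]
width: -0.1
[-121.6   11.5   23.1]
(-110, -2) x -0.0066 y -0.0129 z 0.0108 | wx 0.001 wy 0.000 wz 0.004
(-102, -7) x -0.0127 y -0.0179 z 0.0160 | wx 0.001 wy 0.000 wz 0.004
(-90, -12) x -0.0221 y -0.0229 z 0.0235 | wx 0.001 wy 0.000 wz 0.004
(-80, -15) x -0.0300 y -0.0259 z 0.0296 | wx 0.001 wy 0.000 wz 0.004
(-76, -15) x -0.0333 y -0.0259 z 0.0319 | wx 0.001 wy 0.000 wz 0.004
```

View pics/s7.png

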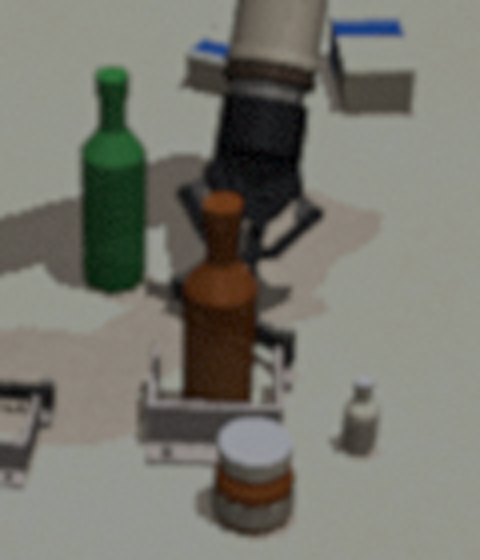

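Picture 10: the gate is following, with its arm now crossing behind the bottle from the hinge (crop 290,345) to about (180,290). The bottle is upright at the back. I finish the sweep.

```bash
python3 -m jog '[{"x":-0.003,"y":-0.0065,"z":0.006,"wx":0,"wy":0,"wz":0,"hand":0},{"x":-0.0066,"y":-0.013,"z":0.011,"wx":0,"wy":0,"wz":0,"hand":0},{"x":-0.0127,"y":-0.018,"z":0.016,"wx":0,"wy":0,"wz":0,"hand":0},{"x":-0.0175,"y":-0.0205,"z":0.02,"wx":0,"wy":0,"wz":0,"hand":0},{"x":-0.0221,"y":-0.023,"z":0.0235,"wx":0,"wy":0,"wz":0,"hand":0},{"x":-0.026,"y":-0.0245,"z":0.0265,"wx":0,"wy":0,"wz":0,"hand":0},{"x":-0.029,"y":-0.0255,"z":0.0288,"wx":0,"wy":0,"wz":0,"hand":0},{"x":-0.031,"y":-0.026,"z":0.0302,"wx":0,"wy":0,"wz":0,"hand":0},{"x":-0.0325,"y":-0.026,"z":0.0313,"wx":0,"wy":0,"wz":0,"hand":0}]'
python3 -c "
from h import *
print(where())"
```

```text
t: 15.48
position: [562.8, -60.9, 20.1]
eef_rot: [0.177, 0.612, 0.729, -0.252]
force: [-0.1, 2.5, 0.4]
width: -0.1
[-77.7 -14.8  20.1]
```

```bash
for i in 1; do python3 -m jog '[{"x":-0.0015,"y":0,"z":0.001,"wx":0,"wy":0,"wz":0,"hand":0},{"x":-0.003,"y":0,"z":0.002,"wx":0,"wy":0,"wz":0,"hand":0}]'; done; python3 -c "
from h import *
print(where())"
```

```text
t: 15.72
position: [562.9, -61.1, 20.0]
eef_rot: [0.176, 0.611, 0.73, -0.25]
force: [-3.4, 10.3, 5.4]
width: -0.4
[-77.5 -14.7  20. ]
```

The gate is on its stop: 10 N with almost no motion. I take the hand away.

```bash
python3 -m jog '[{"x":0.002,"y":0,"z":-0.0014,"wx":0,"wy":0,"wz":0,"hand":0},{"x":0.004,"y":0,"z":-0.0028,"wx":0,"wy":0,"wz":0,"hand":0},{"x":0.008,"y":0,"z":-0.0056,"wx":0,"wy":0,"wz":0,"hand":0},{"x":0.018,"y":0,"z":-0.0126,"wx":0,"wy":0,"wz":0,"hand":0},{"x":0.035,"y":0,"z":-0.0245,"wx":0,"wy":0,"wz":0,"hand":0},{"x":0.055,"y":0.01,"z":-0.0385,"wx":0,"wy":0,"wz":0,"hand":0},{"x":0.07,"y":0.02,"z":-0.06,"wx":0,"wy":0,"wz":0,"hand":0},{"x":0.07,"y":0.02,"z":-0.11,"wx":0,"wy":0,"wz":0,"hand":0},{"x":0.07,"y":0.02,"z":-0.16,"wx":0,"wy":0,"wz":0,"hand":0},{"x":0.05,"y":0.02,"z":-0.21,"wx":0,"wy":0,"wz":0,"hand":0},{"x":0.03,"y":0.02,"z":-0.25,"wx":0,"wy":0,"wz":0,"hand":0},{"x":0.03,"y":0.02,"z":-0.25,"wx":0,"wy":0,"wz":0,"hand":0}]'
python3 - <<'E'
from h import *
print(where())
for n in('side','top'):
    d=cam(n);save(d,n+'8.png',(280,140,380,270) if n=='side' else (280,150,410,280),3)
    for a in(0,.1):print(n,'tip',a,proj(d,b2w(BAY,gt(a,124,37))[0]).round(1))
    P=b2w(BAY,[0,0,0])[0];print('cap',proj(d,P+[0,0,200]).round(1))
    for t in('bottle','gate','jar','dropper'):
        for o in r.cut_out(n,t):print(n,t,round(o['confidence'],2),np.round(o['rect']))
a=cv2.imread('pics/side8.png');b=cv2.imread('pics/top8.png')
H=max(a.shape[0],b.shape[0]);q=lambda i:cv2.copyMakeBorder(i,0,H-i.shape[0],0,0,0)
cv2.imwrite('pics/c8.png',np.hstack([q(a),q(b)]))
E
```

```text
t: 17.23
position: [591.2, 112.1, 206.6]
eef_rot: [0.178, 0.612, 0.73, -0.248]
force: [-0.1, 0.4, -0.6]
width: 0.2
[-245.9   34.5  206.6]
side tip 0 [302.1 212.1]
side tip 0.1 [302.6 209.8]
cap [324.3 179.9]
side bottle 0.98 [289. 145. 308. 204.]
side bottle 0.89 [315. 176. 336. 230.]
side gate 0.51 [252. 223. 285. 234.]
side jar 0.64 [322. 233. 345. 265.]
side dropper 0.7 [353. 223. 367. 243.]
top tip 0 [342.4 229.5]
top tip 0.1 [338.4 229.7]
cap [366.7 195.8]
top bottle 0.64 [350. 189. 376. 215.]
top bottle 0.61 [294. 232. 311. 248.]
top gate 0.63 [337. 191. 340. 229.]
top gate 0.6 [442. 152. 465. 207.]
top gate 0.5 [365. 267. 368. 275.]
top jar 0.58 [379. 182. 402. 199.]
top dropper 0.59 [357. 162. 369. 171.]
```

View pics/c8.png

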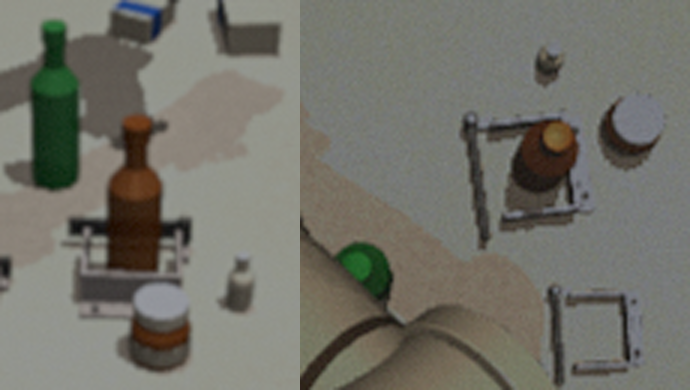

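Picture 11: the gate lies across the front, with its tip at (341.7,230) in the top view against (342.4,229.5) predicted for shut. The bottle is upright with its cap at (365.7,196), and the jar, dropper and green bottle have not moved. The hand is clear.

```bash
python3 -c "
from h import *
print(r.job_done(), r.sense()['t'])"
```

```text
the job is handed in; nothing more can be done
the job is handed in; nothing more can be done
```

I slid the amber bottle upright into the larger bay until it stopped against the back wall. I then swung the gate onto its stop and took the hand away. The job was handed in at about 17 s of the 54 s allowed.

- **Bottle:** the push was blocked at about 10 N, with only 0.5 mm of motion for a 2.5 mm command. In the last top view the cap was at (365.7, 196), against (366.7, 195.8) predicted for touching the wall. That is about 2 mm, within the calibration error.
- **Gate:** pushing shut ended at 10 N with 0.2 mm of motion. Its tip was at (341.7, 230), against (342.4, 229.5) predicted for fully shut.
- **Other things:** the jar, dropper and green bottle were where they started, and the wrist force read near zero with the hand clear. I did not recheck both cartons, the lens case or the occluder closely, but the arm did not go near them at low height.
- **Disagreements:** the side camera's gate detection found only the small bay's gate, so the gate check rests on the top view and the force. One early move was refused for missing keys, and the arm did not move then.

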